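# Tip two tube racks over to their microtube side

### The arm

A 6-joint arm with a two-finger parallel gripper is mounted at the origin on the work surface. World frame = base frame: x ahead of the robot, y to its left, z up, the work surface at z = 0. Lengths are in mm, angles in rad, forces in N, time in s.
With the tool pointing down it reaches from about 350 to 975 mm from the base axis. Payload 17.4 kg.
Tool frame: the origin (TCP) lies midway between the tips of the shut fingers; the grasp point (between the pads) lies 19 mm behind it; z points along the fingers, y is the direction in which the jaws open and shut (so a half turn about z gives the same grasp; the last joint's range is limited). The gripper opens to 85 mm and grips with 20 to 120 N. Pads are 22 mm wide; open, the fingers measure 114 mm over their backs; the gripper's body (76 mm by 85 mm) begins 54 mm behind the grasp point. The pads swing forward as they close: fully open they stand 13 mm farther back than shut.
Start: joints at [1.156, 0.116, 1.442, -0, 1.584, -0.038], TCP at [248.372, 627.649, 231.303] pointing down, gripper open.
Joint ranges: [-2.83, 2.83], [-0.83, 2.19], [0.07, 2.5], [-1.14, 4.28], [0.01, 3], [-2.97, 2.97]. Speed limits (rad/s): [1.89, 1.89, 2.22, 3.14, 3.14, 3.14].

### API

Orientations are given as a rotation vector (axis times angle).
In Python, from workcell import arm, imaging, finder gives the robot as it stands. The module is installed in compiled form; this text tells all that it offers.
- The arm moves only by the shell command python3 -m handwheel 'ROWS'. ROWS is JSON, a list of rows, each a list of 7 numbers: the closure, from 0 (fully open) to 1 (shut), then the shift along the tool's x, y, z in mm, then the turn, a rotation vector about the tool's x, y, z in degrees. In form: [[gripper, dx, dy, dz, ax, ay, az], ...]. A call has 1 to 20 rows; each row is the pose to reach, as a shift and turn from the pose measured when the call began, along the tool's axes at that moment; what a row does not reach only later rows make up. A row lasts 1/8 s, in which the tool goes at most 62.5 mm and 10.7 degrees, less where a joint would pass 70% of its speed; a pose out of reach is approached as far as the arm can. A call with a gripper value outside its range is refused whole. The fingers move at their own pace and stop on an object; the grip force is fixed at half the most. Time passes only in rows, so rows that repeat a pose let the fingers close. It gives the time, the measured TCP pose, the force and the opening at its end, in the units of the state.
- arm.sense(): the state, without advancing time (a new reading comes with each control period).
- imaging.grab_frame(name): name is "scene" or "side" or "wrist"; returns a dict with "color" (384x512x3 uint8, blue, green, red), "depth" (384x512 float32, mm along the optical axis (not along the pixel's ray), 0 where there is no reading), "mtx" (3x3 intrinsics, pixels), "world_from_camera" (4x4, takes a point from camera to world coordinates); the wrist camera has in their place "tool_from_camera" (4x4, takes a point from camera to tool coordinates, whose origin is the TCP and whose axes are the flange's). Camera axes: x right, y up, looking along -z (the intrinsics and any distortion apply to the point x, -y, -z); pixel columns grow to the right and rows downward; lengths in mm; the calibration is good to about 2 mm. A picture is of the moment at which its call begins: read the wrist's pose just before it.
- arm.finish_job(): hands the job in, once; it reports no verdict.
Trained networks look in a picture, given as the dict that the camera call returned (one of the last four; its "shot" number tells which), for a name from the list of things; names that differ only in an ending like _2 or _b are one class to them, and where a whole thing is asked for, a point or a joint stands for the part that bears it (a point fixed in the world has none). Each returns a list of dicts, best first, with "p" (0 to 1); they miss things now and then, are a little off and sometimes report something else, mostly with a low value. They report only what shows in the picture. A call takes as long as a camera call.
- finder.regions_of(target, picture): "pixels" (384x512 bool, what is visible of it) and "location" ([row, column] in pixels, amid what is visible of it).
- finder.tip_of(target, picture): "location" ([row, column] in pixels: a listed point, or the origin of a listed thing).
The state is a dict: "time": time; "q": joint angles; "qd": joint speeds; "joint_torque": joint torques, N m; "position": TCP position; "eef_rot": TCP orientation; "wrist_force": force on the tool from outside, world axes, zero at the start; "torque": the same for the moment, N m; "width": opening from 0.0 (shut) to 1.0 (fully open).
Only numpy, scipy, OpenCV 4.12 (cv2) and the standard library are available. Lean on these libraries where they do the work, as an engineer would, in place of code of your own. Each camera call takes 0.05 s, during which the arm holds its last target.

### The job

The two white tube racks stand on edge with their four big holes on top. Get them ready for microtubes: push each one over with the fingertips, on the spot, so that it lies flat on the bench with its face of 32 small holes on top. Do not pick up the racks or push them along the bench, and leave the bottles, the tube and the tip box where they stand.

Things in the scene. Friction and masses are not known exactly. Their poses are not given: they have to be found in the camera images.
- rack_l: The left tube rack: hollow white plastic block, about 0.2 kg, loose, standing on edge, facing any way: 52 mm thick (own x), 178 long (y), 95 tall (z). Origin: centre of its underside. Holes: top (+z) 4 of 30 mm in a row; underside 20 of 8 mm; broad face towards -x 32 microtube holes of 11 mm (4 rows of 8); broad face towards +x 10 of 17 mm (2 rows of 5). Friction on the bench 0.5 to 0.7.
- rack_l_mid (a point): Centre of the left rack, half-way up its 95 mm. Pushed level near the top of its 32-hole face, the standing rack turns about its far bottom edge without sliding; when its top has gone about 50 mm it falls by itself on to the 10-hole face and lies 52 mm high, 32 holes on top, its centre about 75 mm from where it was.
- rack_r: The right tube rack: hollow white plastic block, about 0.2 kg, loose, standing on edge, facing any way: 52 mm thick (own x), 178 long (y), 95 tall (z). Origin: centre of its underside. Holes: top (+z) 4 of 30 mm in a row; underside 20 of 8 mm; broad face towards -x 32 microtube holes of 11 mm (4 rows of 8); broad face towards +x 10 of 17 mm (2 rows of 5). Friction on the bench 0.5 to 0.7.
- rack_r_mid (a point): Centre of the right rack, half-way up its 95 mm. Pushed level near the top of its 32-hole face, the standing rack turns about its far bottom edge without sliding; when its top has gone about 50 mm it falls by itself on to the 10-hole face and lies 52 mm high, 32 holes on top, its centre about 75 mm from where it was.
- media_bottle: Glass bottle with green screw cap, 82 mm in diameter, 165 mm tall, standing to the right of the right rack; origin at the centre of its underside, z up its axis. To be left alone.
- tip_box: Shut blue pipette-tip box with a translucent lid, 90 x 128 x 82 mm, standing beyond the racks; origin at the centre of its underside, z up. To be left alone.
- tube: Standing flat-bottomed 50 ml tube with blue cap, 29 mm (cap 34 mm) in diameter, 117 mm tall, off one end of a rack; origin at the centre of its underside, z up its axis. To be left alone.
- dropper: Small amber reagent bottle with white cap, 40 mm in diameter, 78 mm tall, off one end of a rack; origin at the centre of its underside, z up its axis. To be left alone.

How it is judged (in metres and radians):
At the end, for the whole second after the job is handed in: Each rack lies flat on the bench (within about 6 degrees, centre under 31 mm high) with the 32-hole face on top, its centre within 160 mm of where it started (tipping alone shifts it by about 76 mm), at rest; the bottles, tube and tip box upright within 20 mm of their places (angle between each of rack_l, rack_r's own x axis and vertical above 3.04 rad and height (world z) of each of rack_l_mid, rack_r_mid below 0.031 m and distance of each of rack_l_mid, rack_r_mid from where it was at the start of the episode below 0.16 m and linear speed of each of rack_l, rack_r below 0.02 m/s and angular speed of each of rack_l, rack_r below 0.1 rad/s and distance of each of media_bottle, tip_box, tube, dropper from where it was at the start of the episode below 0.02 m and angle between each of media_bottle, tip_box, tube, dropper's own z axis and vertical below 0.1 rad); the robot touches nothing.
It fails at once if a rack is lifted off the bench (its centre rises above 68 mm; rolling over its edge raises it to 54 mm) (height (world z) of any of rack_l_mid, rack_r_mid above 0.068 m).
It fails at once if a bottle, the tube or the tip box is knocked over or shoved or lifted more than 30 mm (distance of any of media_bottle, tip_box, tube, dropper from where it was at the start of the episode above 0.03 m or angle between any of media_bottle, tip_box, tube, dropper's own z axis and vertical above 0.35 rad).
It also fails if it takes over 42 s, if anything falls off the work surface, if the arm or the gripper's body presses on something with over 40 N, if the wrist force passes 120 N, or if a joint passes its speed limit or range.

## Working session

There is one attempt and no reset: what is moved stays moved. The work goes in short steps, Python scripts to look and compute and a shell command to move; the robot and the scene stay as the last step left them, time stands still between calls to the robot, and variables do not carry over. Pictures are saved under pics/ and viewed, and the job is handed in when it is done.

```bash
mkdir -p pics; cat > h.py <<'E'
import numpy as np, cv2
from workcell import arm, imaging, finder
from scipy.spatial.transform import Rotation as R
def cloud(f):
    d=f["depth"];h,w=d.shape
    v,u=np.mgrid[:h,:w];K=f["mtx"]
    X=(u-K[0,2])/K[0,0]*d;Y=(v-K[1,2])/K[1,1]*d
    P=np.stack([X,-Y,-d,np.ones_like(d)],-1)
    T=f["world_from_camera"] if "world_from_camera" in f else None
    if T is None:
        s=arm.sense();M=np.eye(4);M[:3,:3]=R.from_rotvec(s["eef_rot"]).as_matrix();M[:3,3]=s["position"];T=M@f["tool_from_camera"]
    W=(P@np.asarray(T).T)[...,:3];W[d==0]=np.nan
    return W
E
python3 - <<'E'
from h import *
s=arm.sense();print({k:np.round(v,3) for k,v in s.items()})
for n in ["scene","side"]:
    f=imaging.grab_frame(n);cv2.imwrite(f"pics/{n}0.png",f["color"]);W=cloud(f)
    print(n,f["world_from_camera"][:3,3])
    for t in ["rack_l","rack_r","media_bottle","tip_box","tube","dropper"]:
        for r in finder.regions_of(t,f)[:3]:
            m=r["pixels"]; p=W[m];p=p[~np.isnan(p[:,0])]
            print(t,round(r["p"],2),np.round(r["location"]),m.sum(),np.round(np.percentile(p,[2,50,98],axis=0)).tolist() if len(p) else None)
E
```

```text
{'time': np.float64(0.0), 'q': array([ 1.156,  0.116,  1.442, -0.   ,  1.584, -0.038]), 'qd': array([-0.001,  0.   ,  0.001, -0.001,  0.   ,  0.001]), 'joint_torque': array([-2.0000e-03, -7.3198e+01, -6.3250e+01, -0.0000e+00,  6.0000e-03,
        0.0000e+00]), 'position': array([248.314, 627.465, 230.554]), 'eef_rot': array([-5.880e-01, -3.086e+00,  2.000e-03]), 'wrist_force': array([-0.416, -0.075, -0.788]), 'torque': array([-0.061, -0.013, -0.033]), 'width': np.float64(1.0)}
scene [1397.90980232 -428.94557182  634.19074217]
rack_l 0.93 [201. 204.] 2270 [[337.0, -310.0, 0.0], [493.0, -225.0, 54.0], [531.0, -142.0, 97.0]]
rack_l 0.62 [175. 340.] 1259 [[485.0, 154.0, 5.0], [566.0, 217.0, 67.0], [605.0, 322.0, 97.0]]
rack_r 0.93 [201. 204.] 2270 [[337.0, -310.0, 0.0], [493.0, -225.0, 54.0], [531.0, -142.0, 97.0]]
rack_r 0.62 [175. 340.] 1259 [[485.0, 154.0, 5.0], [566.0, 217.0, 67.0], [605.0, 322.0, 97.0]]
media_bottle 0.75 [242. 117.] 2166 [[610.0, -509.0, 6.0], [649.0, -472.0, 96.0], [663.0, -435.0, 166.0]]
tip_box 0.92 [230. 326.] 2053 [[725.0, -36.0, 6.0], [791.0, 19.0, 67.0], [833
[... 415 characters left out ...]
, [603.0, 318.0, 97.0]]
rack_l 0.56 [235. 278.] 1964 [[428.0, -313.0, 1.0], [466.0, -244.0, 70.0], [523.0, -138.0, 97.0]]
rack_r 0.74 [153. 206.] 1466 [[477.0, 150.0, 0.0], [535.0, 223.0, 59.0], [603.0, 318.0, 97.0]]
rack_r 0.56 [235. 278.] 1964 [[428.0, -313.0, 1.0], [466.0, -244.0, 70.0], [523.0, -138.0, 97.0]]
media_bottle 0.83 [258. 387.] 1949 [[579.0, -515.0, 9.0], [596.0, -486.0, 106.0], [637.0, -447.0, 167.0]]
tip_box 0.57 [156. 288.] 928 [[702.0, -39.0, 6.0], [745.0, -2.0, 69.0], [808.0, 90.0, 84.0]]
tube 0.84 [192. 250.] 287 [[496.0, -94.0, 7.0], [505.0, -86.0, 83.0], [522.0, -66.0, 119.0]]
dropper 0.51 [163. 242.] 254 [[589.0, 84.0, -1.0], [603.0, 93.0, 43.0], [686.0, 187.0, 80.0]]
```

```bash
python3 - <<'E'
from h import *
top={"rack_l":[], "rack_r":[]}
ims=[]
for n in ["scene","side"]:
    f=imaging.grab_frame(n);W=cloud(f)
    im=f["color"]; c=im[120:300,120:440] if n=="scene" else im[110:310,100:420]
    cv2.imwrite(f"pics/{n}1.png",cv2.resize(c,None,fx=2.5,fy=2.5,interpolation=cv2.INTER_CUBIC))
    for r in finder.regions_of("rack_l",f)[:2]:
        m=cv2.erode(r["pixels"].astype(np.uint8),np.ones((2,2)))>0
        p=W[m];p=p[~np.isnan(p[:,0])];p=p[(p[:,2]>90)&(p[:,2]<102)]
        top["rack_l" if p[:,1].mean()>0 else "rack_r"].append(p)
for k,v in top.items():
    for q in v+[np.vstack(v)]:
        (c,sz,a)=cv2.minAreaRect(q[:,:2].astype(np.float32));print(k,len(q),np.round(c),np.round(sz),round(a,1))
        print(np.round(cv2.boxPoints((c,sz,a))).tolist())
E
```

```text
rack_l 302 [544. 240.] [ 47. 179.] 28.8
[[480.0, 307.0], [567.0, 151.0], [608.0, 173.0], [522.0, 330.0]]
rack_l 304 [539. 232.] [ 52. 175.] 29.2
[[474.0, 296.0], [559.0, 143.0], [604.0, 168.0], [519.0, 321.0]]
rack_l 606 [540. 236.] [ 58. 181.] 29.3
[[470.0, 301.0], [559.0, 143.0], [609.0, 172.0], [521.0, 329.0]]
rack_r 438 [ 483. -222.] [174.  52.] 71.6
[[432.0, -296.0], [480.0, -312.0], [535.0, -148.0], [486.0, -131.0]]
rack_r 672 [ 477. -225.] [176.  52.] 71.4
[[424.0, -301.0], [473.0, -317.0], [530.0, -150.0], [481.0, -134.0]]
rack_r 1110 [ 480. -224.] [180.  57.] 71.6
[[425.0, -301.0], [478.0, -319.0], [535.0, -148.0], [481.0, -130.0]]
```

View pics/scene0.png

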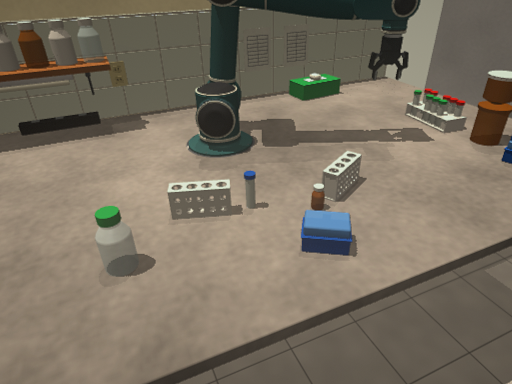

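View pics/side0.png

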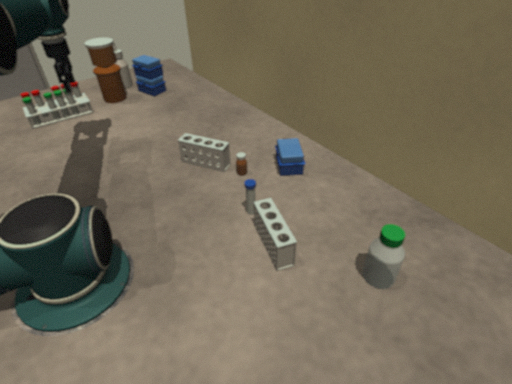

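View pics/scene1.png

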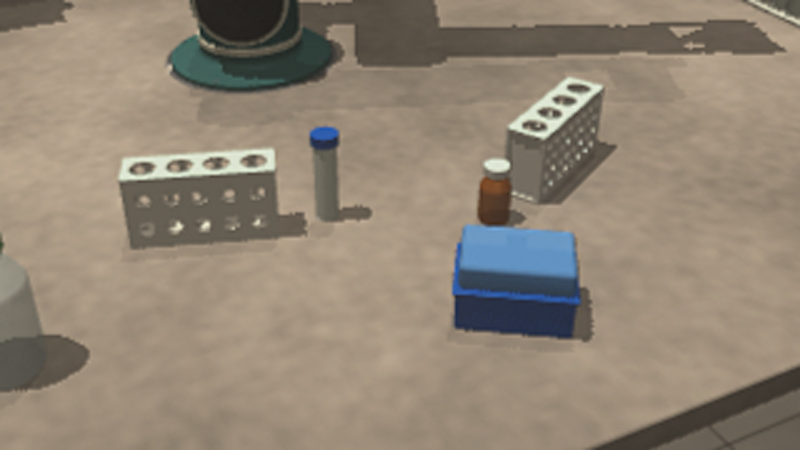

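View pics/side1.png

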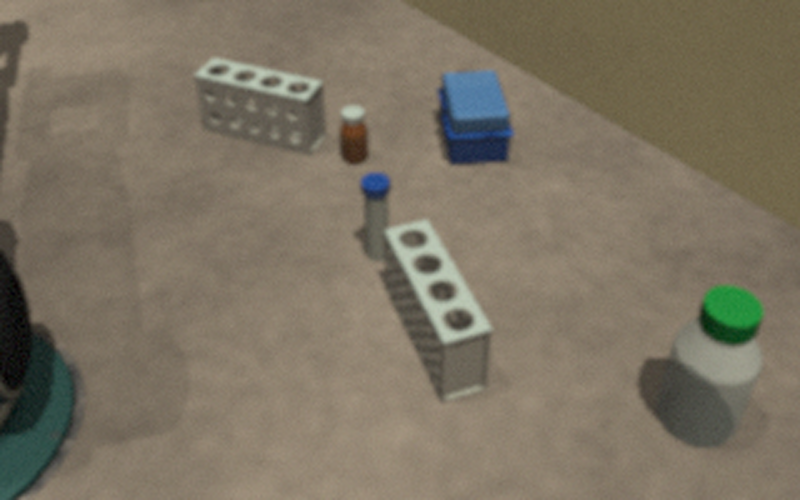

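```bash
cat > plan.py <<'E'
from h import *
import sys
def plan(target,yvec):
    s=arm.sense();A=R.from_rotvec(s["eef_rot"]);M=A.as_matrix()
    print("pos",np.round(s["position"],1),"axes x,y,z",np.round(M.T,3).tolist())
    y=np.array([*yvec,0.]);y/=np.linalg.norm(y)
    for sg in (1,-1):
        Y=sg*y;Z=np.array([0,0,-1.]);X=np.cross(Y,Z)
        B=np.stack([X,Y,Z],1)
        print("shift",np.round(M.T@(np.array(target)-s["position"]),1),"turn",np.round(np.degrees((A.inv()*R.from_matrix(B)).as_rotvec()),1))
E
python3 - <<'E'
from plan import *
n=np.array([.872,.489]);c=np.array([541,236])
plan([*(c+n*72),225],(-n[1],n[0]));print(arm.sense()["q"])
E
```

```text
pos [248.4 627.6 231.3] axes x,y,z [[-0.93, 0.368, -0.0], [0.368, 0.93, -0.0], [-0.0, -0.0, -1.0]]
shift [-461.6 -200.6    6.3] turn [ -0.   -0.  -50.9]
shift [-461.6 -200.6    6.3] turn [ -0.    0.  129.1]
[ 1.15619725e+00  1.16014392e-01  1.44161370e+00 -7.90953485e-06
  1.58401230e+00 -3.77654108e-02]
```

```bash
python3 -m handwheel '[[1,-462,-201,6,0,0,-51],[1,-462,-201,6,0,0,-51],[1,-462,-201,6,0,0,-51],[1,-462,-201,6,0,0,-51],[1,-462,-201,6,0,0,-51],[1,-462,-201,6,0,0,-51],[1,-462,-201,6,0,0,-51],[1,-462,-201,6,0,0,-51],[1,-462,-201,6,0,0,-51],[1,-462,-201,6,0,0,-51],[1,-462,-201,6,0,0,-51],[1,-462,-201,6,0,0,-51]]'
python3 - <<'E'
from plan import *
n=np.array([.872,.489]);c=np.array([541,236])
plan([*(c+n*72),80],(-n[1],n[0]))
f=imaging.grab_frame("wrist");cv2.imwrite("pics/w1.png",f["color"]);W=cloud(f)
for r in finder.regions_of("rack_l",f)[:2]:
    p=W[r["pixels"]];p=p[~np.isnan(p[:,0])];p=p[(p[:,2]>88)&(p[:,2]<104)]
    print(r["p"],len(p))
    if len(p)>9:
        b=cv2.minAreaRect(p[:,:2].astype(np.float32));print(b,cv2.boxPoints(b))
E
```

```text
time: 2.4
position: [603.3, 271.9, 225.5]
eef_rot: [-0.8, 3.038, 0.0]
wrist_force: [-0.7, 0.5, 0.3]
width: 0.0
pos [603.3 271.9 225.5] axes x,y,z [[-0.87, -0.492, -0.0], [-0.492, 0.87, 0.0], [0.0, 0.0, -1.0]]
shift [-1.000e-01 -8.000e-01  1.455e+02] turn [0.  0.  0.2]
shift [-1.000e-01 -8.000e-01  1.455e+02] turn [  -0.     0.  -179.8]
0.74 0
```

View pics/w1.png

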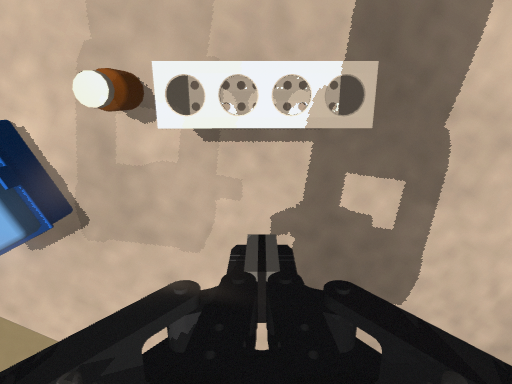

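The wrist view shows the left rack's top at cols 153–378, rows 62–128, square to the closed fingers at (262, 240), dropper off its left end at (105, 90). Checking the edge distance by ray, then descending.

```bash
cat >> h.py <<'E'
def rayz(f,rc,z,s):
    K=f["mtx"];M=np.eye(4);M[:3,:3]=R.from_rotvec(s["eef_rot"]).as_matrix();M[:3,3]=s["position"];T=M@np.asarray(f["tool_from_camera"])
    out=[]
    for r,c in rc:
        d=T[:3,:3]@np.array([(c-K[0,2])/K[0,0],-(r-K[1,2])/K[1,1],-1]);o=T[:3,3]
        p=o+d*(z-o[2])/d[2];out.append(np.r_[p,M[:3,:3].T@(p-M[:3,3])])
    return np.round(out,1)
E
python3 - <<'E'
from h import *
s=arm.sense();f=imaging.grab_frame("wrist")
print(rayz(f,[(62,153),(62,378),(128,158),(128,374)],95,s))
print(f["depth"][[95,128,125],[210,265,215]])
E
```

```text
[[560.  148.9  95.   98.2 -85.4 130.5]
 [473.3 302.2  95.   98.2  90.7 130.5]
 [604.6 173.4  95.   47.3 -86.1 130.5]
 [516.7 328.9  95.   47.4  92.6 130.5]]
[261.69354 363.8696  266.90015]
```

```bash
python3 -m handwheel '[[1,0,3,50,0,0,0],[1,0,3,100,0,0,0],[1,0,3,143,0,0,0],[1,0,3,143,0,0,0],[1,12,3,143,0,0,0],[1,24,3,143,0,0,0],[1,30,3,143,0,0,0],[1,36,3,143,0,0,0],[1,42,3,143,0,0,0],[1,48,3,143,0,0,0],[1,54,3,143,0,0,0],[1,60,3,143,0,0,0]]'
python3 - <<'E'
from h import *
for n in ["scene","side"]:
    f=imaging.grab_frame(n); im=f["color"]; c=im[120:300,120:440] if n=="scene" else im[110:310,100:420]
    cv2.imwrite(f"pics/{n}2.png",cv2.resize(c,None,fx=1.8,fy=1.8))
a=cv2.imread("pics/scene2.png");b=cv2.imread("pics/side2.png")
cv2.imwrite("pics/c2.png",np.vstack([a,b])[:600])
E
```

```text
time: 4.05
position: [549.6, 244.3, 82.4]
eef_rot: [-0.799, 3.038, 0.0]
wrist_force: [-0.6, 0.6, 0.0]
width: -0.007
```

View pics/c2.png

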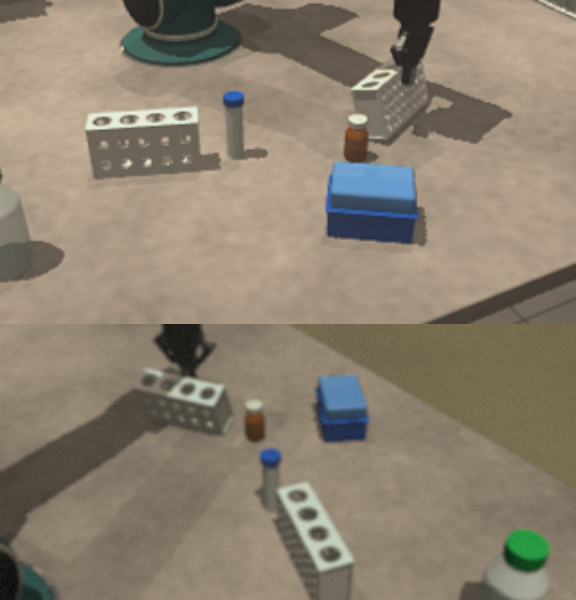

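The left rack (top picture, about (390,100)) is tilting, with the fingertips on its 32-hole face. I'll push on.

```bash
python3 -m handwheel '[[1,6,0,0,0,0,0],[1,11,0,0,0,0,0],[1,16,0,0,0,0,0],[1,21,0,0,0,0,0],[1,25,0,0,0,0,0],[1,25,0,0,0,0,0],[1,25,0,0,0,0,0]]'
python3 - <<'E'
from h import *
for n in ["scene","side"]:
    f=imaging.grab_frame(n); im=f["color"]; c=im[120:300,120:440] if n=="scene" else im[110:310,100:420]
    cv2.imwrite(f"pics/{n}3.png",cv2.resize(c,None,fx=1.8,fy=1.8))
a=cv2.imread("pics/scene3.png");b=cv2.imread("pics/side3.png")
cv2.imwrite("pics/c3.png",np.vstack([a,b])[:600])
E
```

```text
time: 5.03
position: [527.7, 232.0, 82.5]
eef_rot: [-0.799, 3.038, 0.0]
wrist_force: [-0.2, 0.8, -0.5]
width: 0.0
```

View pics/c3.png

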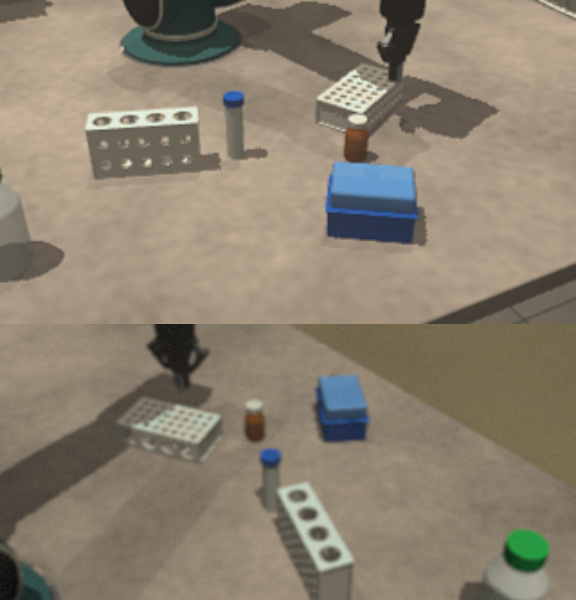

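The left rack (370,95 / 170,425) lies flat, 32 holes up, and the fingers are clear above it. Next I lift and go to the right rack's robot side.

```bash
python3 -m handwheel '[[1,0,0,-50,0,0,0],[1,0,0,-100,0,0,0],[1,0,0,-150,0,0,0],[1,0,0,-150,0,0,0]]'
python3 - <<'E'
from plan import *
n=np.array([.949,-.316]);c=np.array([481,-224])
plan([*(c-n*72),225],(-n[1],n[0]));print(arm.sense()["q"])
E
```

```text
time: 5.62
position: [528.9, 232.5, 236.9]
eef_rot: [-0.797, 3.032, 0.001]
wrist_force: [0.1, 0.4, -1.4]
width: 0.002
pos [528.9 232.5 236.9] axes x,y,z [[-0.871, -0.492, -0.006], [-0.492, 0.871, -0.001], [0.006, 0.002, -1.0]]
shift [ 314.6 -320.5   10.2] turn [ 0.1  0.4 47.9]
shift [ 314.6 -320.5   10.2] turn [-4.000e-01  1.000e-01 -1.321e+02]
[ 3.70010726e-01 -1.01327762e-01  1.65116893e+00  5.00745846e-05
  1.58547276e+00 -1.71510372e+00]
```

```bash
python3 -m handwheel '[[1,315,-320,10,0,0,48],[1,315,-320,10,0,0,48],[1,315,-320,10,0,0,48],[1,315,-320,10,0,0,48],[1,315,-320,10,0,0,48],[1,315,-320,10,0,0,48],[1,315,-320,10,0,0,48],[1,315,-320,10,0,0,48],[1,315,-320,10,0,0,48],[1,315,-320,10,0,0,48],[1,315,-320,10,0,0,48]]'
python3 - <<'E'
from plan import *
n=np.array([.949,-.316]);c=np.array([481,-224])
plan([*(c-n*72),82],(-n[1],n[0]))
f=imaging.grab_frame("wrist");cv2.imwrite("pics/w2.png",f["color"])
E
```

```text
time: 7.0
position: [412.6, -199.9, 225.2]
eef_rot: [0.502, 3.096, 0.005]
wrist_force: [-0.3, -0.4, 0.1]
width: 0.001
pos [ 412.6 -199.9  225.2] axes x,y,z [[-0.949, 0.316, -0.005], [0.316, 0.949, 0.004], [0.006, 0.002, -1.0]]
shift [  0.2  -1.8 143.2] turn [ 0.2  0.3 -0. ]
shift [  0.2  -1.8 143.2] turn [  0.4  -0.4 180. ]
```

View pics/w2.png

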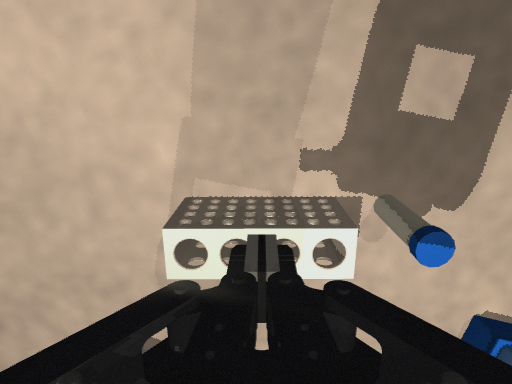

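The right rack's top is at rows 229–278, cols 163–358, with the 32-hole face towards the camera (robot side). The tube cap is at (433,247), clear of it.

```bash
python3 - <<'E'
from h import *
s=arm.sense();f=imaging.grab_frame("wrist")
print(rayz(f,[(229,163),(229,358),(278,166),(278,355)],95,s))
E
```

```text
[[ 425.9 -298.2   95.   -43.   -89.4  130.1]
 [ 482.  -130.7   95.   -43.3   87.2  130.8]
 [ 473.1 -315.5   95.   -93.2  -90.9  130.3]
 [ 530.3 -145.3   95.   -93.7   88.7  131. ]]
```

```bash
python3 -m handwheel '[[1,0,-1,50,0,0,0],[1,0,-1,100,0,0,0],[1,0,-1,143,0,0,0],[1,0,-1,143,0,0,0],[1,-12,-1,143,0,0,0],[1,-22,-1,143,0,0,0],[1,-28,-1,143,0,0,0],[1,-34,-1,143,0,0,0],[1,-40,-1,143,0,0,0],[1,-46,-1,143,0,0,0],[1,-52,-1,143,0,0,0],[1,-57,-1,143,0,0,0]]'
python3 - <<'E'
from h import *
for n in ["scene","side"]:
    f=imaging.grab_frame(n); im=f["color"]; c=im[120:300,120:440] if n=="scene" else im[110:310,100:420]
    cv2.imwrite(f"pics/{n}4.png",cv2.resize(c,None,fx=1.8,fy=1.8))
a=cv2.imread("pics/scene4.png");b=cv2.imread("pics/side4.png")
cv2.imwrite("pics/c4.png",np.vstack([a,b])[:600])
E
```

```text
time: 8.6
position: [467.5, -219.0, 82.5]
eef_rot: [0.503, 3.096, 0.005]
wrist_force: [0.4, 0.5, 1.0]
width: 0.0
```

View pics/c4.png

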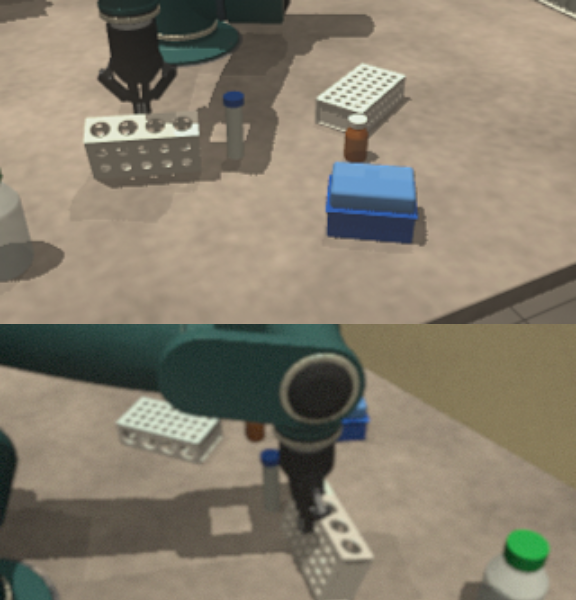

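The right rack is tilting as intended (side view, 330,530), so I'll continue.

```bash
python3 -m handwheel '[[1,-6,0,0,0,0,0],[1,-11,0,0,0,0,0],[1,-16,0,0,0,0,0],[1,-21,0,0,0,0,0],[1,-25,0,0,0,0,0],[1,-25,0,0,0,0,0],[1,-25,0,0,0,0,0]]'
python3 - <<'E'
from h import *
for n in ["scene","side"]:
    f=imaging.grab_frame(n); im=f["color"]; c=im[120:300,120:440] if n=="scene" else im[110:310,100:420]
    cv2.imwrite(f"pics/{n}5.png",cv2.resize(c,None,fx=1.8,fy=1.8))
a=cv2.imread("pics/scene5.png");b=cv2.imread("pics/side5.png")
cv2.imwrite("pics/c5.png",np.vstack([a,b])[:600])
E
```

```text
time: 9.57
position: [491.1, -226.9, 82.5]
eef_rot: [0.503, 3.096, 0.005]
wrist_force: [-0.1, 0.6, -0.0]
width: 0.001
```

View pics/c5.png

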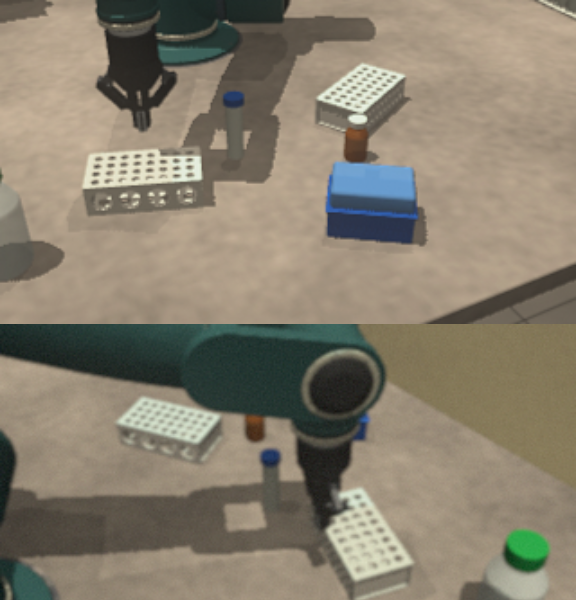

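Both racks are down with their 32-hole faces up. I'll lift away and run a final check.

```bash
python3 -m handwheel '[[1,0,0,-50,0,0,0],[1,0,0,-100,0,0,0],[1,0,0,-150,0,0,0],[1,0,0,-150,0,0,0],[1,0,0,-150,0,0,0],[1,0,0,-150,0,0,0]]'
python3 - <<'E'
from h import *
for n in ["scene","side"]:
    f=imaging.grab_frame(n);W=cloud(f)
    for t in ["rack_l","media_bottle","tip_box","tube","dropper"]:
        for r in finder.regions_of(t,f)[:2]:
            p=W[r["pixels"]];p=p[~np.isnan(p[:,0])]
            if len(p): print(n,t,round(r["p"],2),np.round(np.percentile(p,[2,50,98],axis=0)).tolist())
            if t=="rack_l":
                q=p[p[:,2]>46];b=cv2.minAreaRect(q[:,:2].astype(np.float32));print("  top centre",np.round(b[0]),np.round(b[1]),"z spread",np.round(np.percentile(q[:,2],[5,95]),1))
print(arm.sense()["position"],arm.sense()["wrist_force"])
E
```

```text
time: 10.42
position: [489.8, -227.0, 231.1]
eef_rot: [0.503, 3.097, 0.006]
wrist_force: [0.4, -1.2, 0.3]
width: -0.005
scene rack_l 0.85 [[401.0, 106.0, 2.0], [492.0, 192.0, 51.0], [547.0, 295.0, 55.0]]
  top centre [474. 203.] [ 97. 184.] z spread [48.7 54.9]
scene rack_l 0.83 [[494.0, -338.0, 1.0], [571.0, -252.0, 50.0], [622.0, -165.0, 55.0]]
  top centre [ 553. -246.] [178. 101.] z spread [48.3 54.5]
scene media_bottle 0.95 [[612.0, -507.0, 7.0], [649.0, -471.0, 97.0], [662.0, -435.0, 167.0]]
scene tip_box 0.91 [[696.0, -36.0, 2.0], [790.0, 20.0, 66.0], [833.0, 91.0, 85.0]]
scene tip_box 0.38 [[405.0, 106.0, 2.0], [491.0, 192.0, 51.0], [546.0, 294.0, 55.0]]
scene tube 0.73 [[501.0, -90.0, 4.0], [523.0, -79.0, 71.0], [529.0, -62.0, 119.0]]
scene tube 0.33 [[725.0, -36.0, 7.0], [791.0, 20.0, 68.0], [833.0, 82.0, 85.0]]
scene dropper 0.56 [[599.0, 87.0, 5.0], [622.0, 100.0, 46.0], [630.0, 120.0, 80.0]]
scene dropper 0.56 [[408.0, 105.0, 3.0], [492.0, 187.0, 51.0], [547.0, 292.0, 55.0]]
side rack_l 0.62 [[482.0, -341.0, 2.0], [539.0, -266.0, 51.0], [607.0, -161.0, 55.0]]
  top centre [ 551. -248.] [181.  96.] z spread [49.3 54.3]
side rack_l 0.58 [[394.0, 105.0, 0.0], [467.0, 186.0, 48.0], [558.0, 285.0, 54.0]]
  top centre [473. 199.] [100. 182.] z spread [48.1 54. ]
side media_bottle 0.92 [[579.0, -515.0, 1.0], [596.0, -486.0, 103.0], [690.0, -442.0, 167.0]]
side tip_box 0.9 [[723.0, -41.0, 7.0], [759.0, -23.0, 66.0], [816.0, 52.0, 84.0]]
side dropper 0.48 [[589.0, 83.0, 1.0], [602.0, 93.0, 47.0], [666.0, 165.0, 81.0]]
[ 490.19211765 -227.19825271  232.55861489] [-0.21421243 -0.27327841  0.17543291]
```

Both racks lie flat at 52 mm high, their centres have moved about 75 mm, and nothing else has moved.

```bash
python3 -c "
from workcell import arm
print(arm.finish_job())"
```

```text
the job is handed in; nothing more can be done
None
```

I tipped both racks over with the shut fingertips. I pushed level near the top of each 32-hole face, the left rack towards the robot and the right one away from it. I then lifted the arm clear and handed the job in at about 10.6 s; the hand-in gave no verdict.

**Racks:** in the last camera checks both lie flat with the 32-hole face up. The top faces measured 48–55 mm high, and each centre had moved about 75 mm.

**Other things:** in the scene camera, both bottles, the tube and the tip box stood within about 2 mm of where they were. The side camera's last frame did not report the tube, so its final position rests on the scene camera alone. The side camera's tip-box reading also shifted by about 20 mm. I put that down to the arm partly blocking its view, because the scene camera showed no change. No contact force showed at the wrist. The two cameras' positions differ by about 5 to 8 mm.

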